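# Rack the washed bearing plates and lock them in

### The arm

A 6-joint arm with a two-finger parallel gripper is mounted at the origin on a cart in front of the work surface, level with it; the furniture and walls round the work are solid. World frame = base frame: x ahead of the robot, y to its left, z up, the work surface at z = 0. Lengths are in mm, angles in degrees, forces in N, time in s.
With the tool pointing down it reaches from about 350 to 850 mm from the base axis. Payload 8.1 kg.
Tool frame: the origin (TCP) lies midway between the tips of the shut fingers; the grasp point (between the pads) lies 19 mm behind it; z points along the fingers, y is the line along which they close (so a half turn about z gives the same grasp; the last joint's range is limited). The gripper opens to 85 mm and grips with 20 to 120 N. Pads are 22 mm wide; open, the fingers measure 114 mm over their backs; the gripper's body (76 mm by 85 mm) begins 54 mm behind the grasp point. The pads swing forward as they close: fully open they stand 13 mm farther back than shut.
Start: joints at [-68.778, 7.471, 85.268, -0, 87.261, -4.893], TCP at [264.128, -538.741, 231.292] pointing down, gripper open.
Joint ranges: [-169.43, 169.43], [-51.17, 129.36], [1.28, 143.12], [-76.62, 256.62], [0, 156.53], [-152.29, 152.29]. Speed limits (degrees/s): [136.94, 136.94, 159.86, 180, 180, 180].

### API

Orientations are given as [roll, pitch, yaw] about the fixed x, y, z axes, in that order (R = Rz(yaw) Ry(pitch) Rx(roll)).
In Python, from bench import sensors, optics, r gives the robot as it stands.
- The arm moves only by the tool apply_moves, never from a script. Its argument "targets" is a list of rows, each a list of 7 numbers: the shift along the tool's x, y, z in mm, then the turn, a rotation vector about the tool's x, y, z in rad, then the closure, from 0 (fully open) to 1 (shut). In form: [[x, y, z, wx, wy, wz, claw], ...]. A call has 1 to 20 rows; each row shifts and turns the commanded pose from where the row before left it, along the tool's axes as they then stand; what a row does not reach is not made up. A row lasts 1/8 s, in which the tool goes at most 62.5 mm and 10.7 degrees, less where a joint would pass 70% of its speed; a pose out of reach is approached as far as the arm can. A call is refused whole if a number of a shift passes 62.5 or a number of a turn 0.188, either way. A call with a gripper value outside its range is refused whole. The fingers move at their own pace and stop on an object; "force" is the grip in N (left out, the last holds). Time passes only in rows, so rows that do not move let the fingers close. It gives the time, the measured TCP pose, the force, the opening and the grip force at its end, in the units of the state.
- sensors.sense(): the state, without advancing time (a new reading comes with each control period).
- optics.snapshot(name): name is "scene" or "top"; returns the picture (420x560x3 uint8, red, green, blue); there is no depth.
- optics.get_calibration(name): a dict with "camera_matrix" (3x3 intrinsics, pixels), "pose" (4x4, takes a point from camera to world coordinates). Camera axes: x right, y down, z forward; pixel columns grow to the right and rows downward; lengths in mm; the calibration is good to about 2 mm. A picture is of the moment at which its call begins. get_calibration takes no time and is no camera call.
- r.hand_in(): hands the job in; it is judged then, once.
The state is a dict: "time": time; "joint_pos": joint angles; "qd": joint speeds; "joint_efforts": joint torques, N m; "tool_pos": TCP position; "tcp_rot": TCP orientation; "ft_force": force on the tool from outside, world axes, zero at the start; "wrist_torque": the same for the moment, N m; "finger_gap": finger opening in mm; "grip_force": force on a finger pad.
Only numpy, scipy, OpenCV 4.12 (cv2) and the standard library are available. Lean on these libraries where they do the work, as an engineer would, in place of code of your own. Each camera call takes 0.05 s, during which the arm holds its last target. There are 200 camera calls.

### The job

Take the two washed bearing plates off the drip rest and stand each on its long edge in a slot of its own in the slotted rack, pushed right down and centred lengthwise. Then turn the rack's black wing knob counter-clockwise until it clicks past its detent, so that the steel bar lies across both plates. Leave the other things on the bench where they are.

Things in the scene. Friction and masses are not known exactly. Their poses are not given: they have to be found in the camera images.
- drip_rest: low fixed grey metal stand, 150 x 124 mm, two bays one behind the other, each with two 12 mm wide sloping rails at y = +-31 mm (50 mm open between). Origin: underside (base x -87 to +63, y +-62 mm); y runs along the plates. Lower back edges of the plates at x = -46 and +34 mm, z = 18 mm; they lean 35 deg off vertical to -x (away from the robot), top edges at about x = -83 and -3, z = 70 mm
- plate_a: flat steel bearing plate with two holes, 64 x 170 x 9 mm (own x, y, z), 0.42 kg, ends tapered (100 mm of each long edge straight). Origin: centre of one large face; z through the thickness. Starts leaning in the farther bay, top away from the robot: own x points down the slope, z out of the upper face; its upper 28 mm and the middle 50 mm of its length are free on both faces.
- plate_a_mid (a point): middle of plate_a (half way through length, width and thickness)
- plate_b: flat steel bearing plate with two holes, 64 x 170 x 9 mm (own x, y, z), 0.42 kg, ends tapered (100 mm of each long edge straight). Origin: centre of one large face; z through the thickness. Starts leaning in the nearer bay, top away from the robot: own x points down the slope, z out of the upper face; its upper 28 mm and the middle 50 mm of its length are free on both faces.
- plate_b_mid (a point): middle of plate_b
- rack: fixed rack, steel base 215 x 110 mm (x -149 to +66), two grey combs at y = +-36 mm. Slots run along y, centred at x = -28 and +28 mm, 14 mm wide between 8 mm round-tipped teeth; slot floor z = 12, teeth tops z = 46 mm. Origin: underside, between the slots. A plate standing in a slot has its middle at z = 44 and top edge at z = 76 mm. A post at x = -100, y = +45 mm carries the lock bar
- slot_near (a point): middle of the floor of the slot nearer to the robot
- slot_far (a point): middle of the floor of the slot farther from the robot
- lock_bar (a joint): angle of the lock bar (rad): starts open at 0 to 0.15 (bar beside the slots, roughly along rack -y), grows counter-clockwise seen from above to the stop at 1.42 (bar along rack +x across both slots). The bar points (1.40 - value) rad clockwise of rack +x. A sprung detent (peak 0.1 N m) is highest at 1.0 and pulls the bar home beyond
- knob (a point): grip point of the black wing knob, on the bar's vertical turning axis: wing 52 mm long (along the bar), 12 mm thick, 28 mm tall; this point is 112 mm above the bench, 8 mm under the wing's top, 20 mm over its foot. Bar top face at 90 mm, hub top at 92 mm
- bar_tip (a point): free end of the steel lock bar, which is 142 mm long from the knob's axis, 16 mm wide, 7 mm thick, underside 83 mm above the bench, 7 mm over racked plates
- grease_jar: grease jar with lid, diameter 64 mm, 72 mm tall, leave alone; origin under its centre
- tape_roll: black tape roll, diameter 94 mm, 20 mm tall, leave alone; origin under its centre

How it is judged:
By the outcome, as a careful person would: the job done as asked, in the order asked, and still so for the second after the job is handed in, with the robot touching nothing.
It also fails if it takes over 64 s, if anything falls off the work surface, if the arm or the gripper's body presses on something with over 40 N, if the wrist force passes 120 N, or if a joint passes its speed limit or range.

## Working session

There is one attempt and no reset: what is moved stays moved. The work goes in short steps, Python scripts to look and compute and a tool call to move; the robot and the scene stay as the last step left them, time stands still between calls to the robot, and variables do not carry over. Pictures are saved under pics/ and viewed, at most 10 in all, crops included, and the job is handed in when it is done.

Besides the shell and the picture viewer there is one more tool, called after "Emit:" as name(argument=value, ...), one argument or row to a line, values as JSON. apply_moves: Moves the arm, as the interface text tells. Its arguments: {"type":"object","properties":{"targets":{"type":"array"},"force":{"type":"number"}},"required":["targets"]}

```bash
ls; mkdir -p pics; python3 - <<'E'
from bench import sensors, optics, r
import cv2,numpy as np
print(sensors.sense())
for n in("scene","top"):
    im=optics.snapshot(n); cv2.imwrite(f"pics/{n}0.png",im[:,:,::-1])
    c=optics.get_calibration(n); print(n,np.round(c["camera_matrix"],1).tolist(),np.round(c["pose"],3).tolist())
E
```

```text
pics
{'time': 0.0, 'joint_pos': array([-6.87783686e+01,  7.51483021e+00,  8.53286604e+01,  2.70839436e-03,
        8.72607359e+01, -4.89371427e+00]), 'qd': array([ 0.01496666,  0.01968986, -0.01538666,  0.06561507, -0.09706826,
        0.06083213]), 'joint_efforts': array([-9.47252738e-04, -5.69389737e+01, -5.00560176e+01, -4.12269392e-04,
        1.41888141e-02,  2.05202127e-05]), 'tool_pos': array([ 263.94217031, -538.22906347,  230.25324959]), 'tcp_rot': array([-1.79896384e+02, -1.15865132e-02,  2.61152033e+01]), 'ft_force': array([0.64601537, 0.78021996, 0.15227548]), 'wrist_torque': array([0.0096773 , 0.02100745, 0.00172716]), 'grip_force': 0.0, 'finger_gap': 85.47048543574124}
scene [[416.4, 0.0, 277.6], [0.0, 416.4, 204.9], [0.0, 0.0, 1.0]] [[-0.839, -0.374, 0.395, 228.463], [-0.544, 0.581, -0.605, 535.776], [-0.003, -0.723, -0.691, 703.687], [0.0, 0.0, 0.0, 1.0]]
top [[468.0, 0.0, 279.7], [0.0, 468.0, 209.6], [0.0, 0.0, 1.0]] [[-0.002, -0.982, 0.186, 372.603], [-1.0, -0.0, -0.014, -7.905], [0.014, -0.186, -0.982, 1173.824], [0.0, 0.0, 0.0, 1.0]]
```

View pics/top0.png

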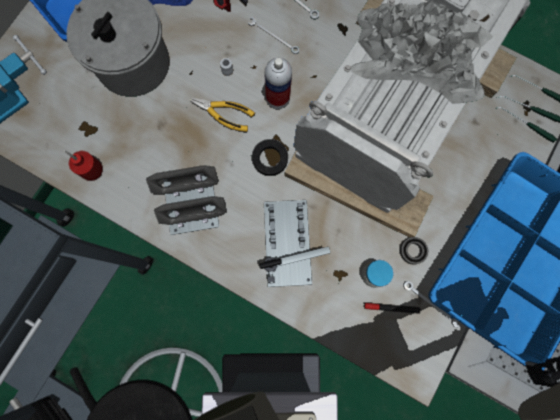

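View pics/scene0.png

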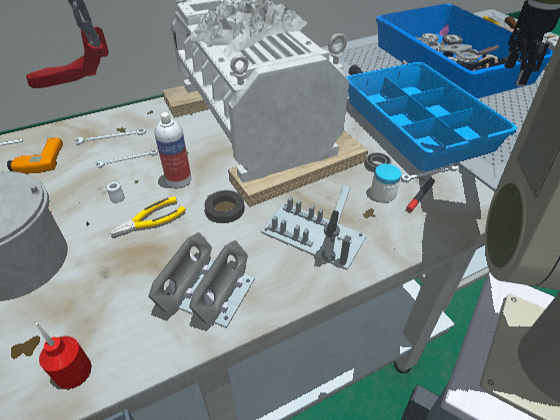

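The rack sits at about (288,243) in the top view, with its x axis pointing away from the robot. The plates on the rest are at about (182,180) and (190,210), with the jar at (377,272) and the tape roll at (413,250). Next I'll enlarge both areas.

```bash
python3 - <<'E'
import cv2,numpy as np
def crop(n,x0,y0,w,h,s):
    im=cv2.imread(f"pics/{n}0.png")[y0:y0+h,x0:x0+w]
    im=cv2.resize(im,None,fx=s,fy=s,interpolation=cv2.INTER_CUBIC)
    for k in range(0,w,10): cv2.line(im,(k*s,0),(k*s,6 if k%50 else 14),(0,0,255),1); cv2.putText(im,str(x0+k),(k*s,22),0,.35,(0,0,255),1)
    for k in range(0,h,10): cv2.line(im,(0,k*s),(6,k*s),(0,0,255),1); cv2.putText(im,str(y0+k),(8,k*s+4),0,.35,(0,0,255),1)
    return im
a=crop("top",140,160,90,80,7);cv2.imwrite("pics/c1.png",a)
a=crop("top",250,190,90,100,6);cv2.imwrite("pics/c2.png",a)
a=np.hstack([crop("scene",145,225,115,110,4)[:,:430],crop("scene",255,180,115,90,4)[:,:0]]) if 0 else crop("scene",145,180,225,150,3.5.__int__()+0)
cv2.imwrite("pics/c3.png",a);print(a.shape)
E
```

```text
(450, 675, 3)
```

View pics/c1.png

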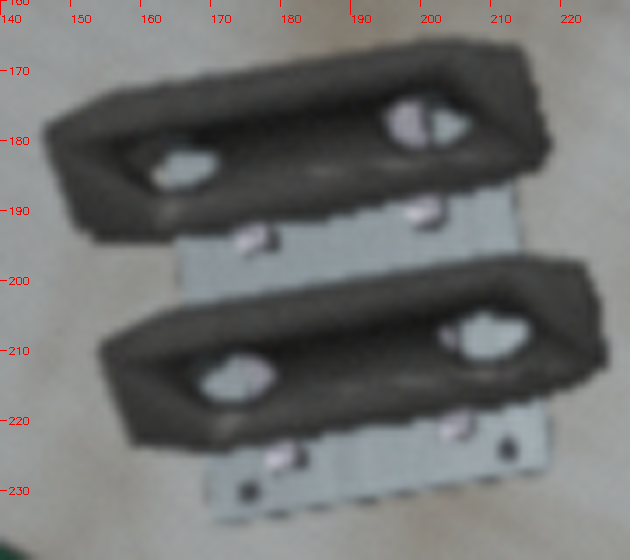

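View pics/c2.png

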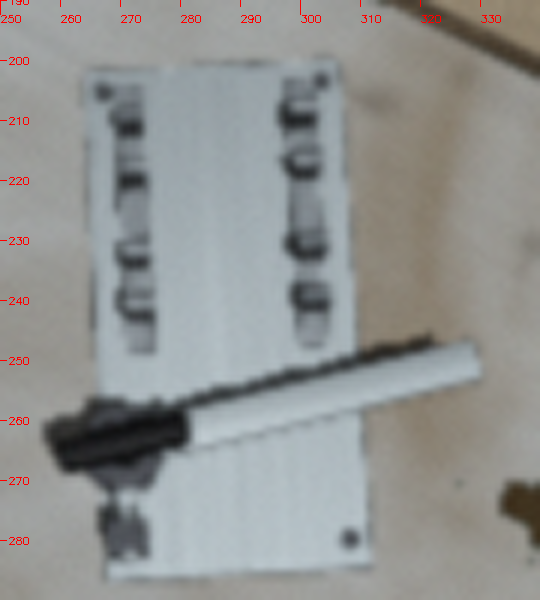

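View pics/c3.png

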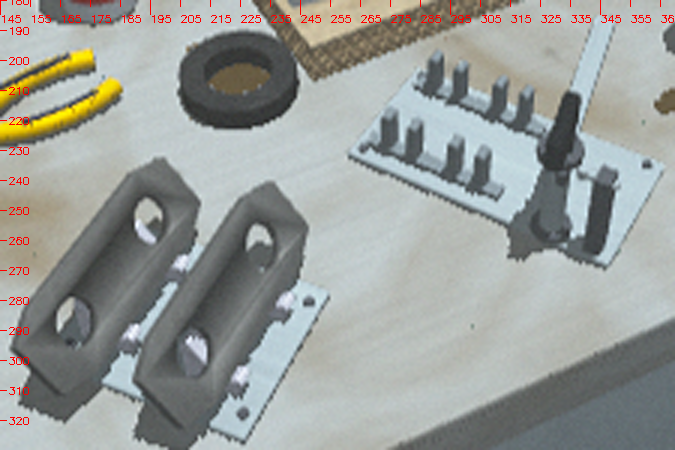

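The crops give the corners needed: rack base (265,201), (305,200.5), (311.5,285), (268,286.5); rest near edge (170.5,234) to (218.5,227.5); plate hole pairs (165.5,183.5)/(200,177.5) and (174,214)/(208.5,207.5). Next step is fitting the poses using both views.

```bash
cat > h.py <<'E'
from bench import sensors, optics, r
import numpy as np, cv2
from scipy.optimize import least_squares
from scipy.spatial.transform import Rotation as Ro
C={n:(np.array(optics.get_calibration(n)["camera_matrix"]),np.array(optics.get_calibration(n)["pose"])) for n in("top","scene")}
def proj(n,P):
    K,T=C[n]; q=(np.atleast_2d(P)-T[:3,3])@T[:3,:3]@K.T
    return q[:,:2]/q[:,2:]
def tri(obs):
    return least_squares(lambda p:np.concatenate([proj(n,p)[0]-o for n,o in obs]),[500,0,50])
def world(f,P):
    c,s=np.cos(f[2]),np.sin(f[2]); P=np.atleast_2d(P).astype(float)
    return np.c_[f[0]+c*P[:,0]-s*P[:,1],f[1]+s*P[:,0]+c*P[:,1],P[:,2]]
def fit(obs,x0):
    return least_squares(lambda f:np.concatenate([proj(n,world(f,P))[0]-o for n,P,o in obs]),x0)
E
python3 - <<'E'
from h import *
z=6
ob=[("top",(66,55,z),(265,201)),("top",(66,-55,z),(305,200.5)),("top",(-149,-55,z),(311.5,285)),("top",(-149,55,z),(268,286.5)),
("scene",(-149,-55,z),(365,236)),("scene",(-149,55,z),(346.7,269.3)),("scene",(66,55,z),(260.7,232.3)),("scene",(66,-55,z),(283.3,203.3))]
f=fit(ob,[480,0,0]);print("rack",f.x.round(2),np.degrees(f.x[2]),f.fun.round(1))
k=world(f.x,(-100,45,112))[0];print("knob",k,proj("top",k),proj("scene",k))
t=tri([("top",(328,250.3)),("top",(328,250.3))]).x
# bar tip: intersect top ray with z=90
K,T=C["top"];d=T[:3,:3]@np.linalg.inv(K)@[329,250,1];b=T[:3,3]+d*(90-T[2,3])/d[2]
a=np.degrees(np.arctan2(b[1]-k[1],b[0]-k[0]));print("tip",b,a,np.linalg.norm((b-k)[:2]),"lock",1.40+np.radians(a)-f.x[2])
z=4
m=lambda x:(x,0,46.8)
ob=[("top",(63,-62,z),(170.5,234)),("top",(63,62,z),(218.5,227.5)),("scene",(63,62,z),(254.3,277.3)),("scene",(63,-62,z),(226,327.3))]
g=fit(ob,[480,200,3.1]);print("rest base",g.x.round(2),np.degrees(g.x[2]),g.fun.round(1))
for nm,x,pt,ps in(("a",-60.67,(183,180.5),(182.7,269.3)),("b",19.33,(191.3,210.8),(220.8,279.2))):
    p=tri([("top",pt),("scene",ps)]);print(nm,p.x,p.fun.round(1),world(g.x,m(x)))
ha=[tri([("top",(165.5,183.5)),("scene",(169.7,286))]).x,tri([("top",(200,177.5)),("scene",(195.7,252.7))]).x]
hb=[tri([("top",(174,214)),("scene",(209.3,296.7))]).x,tri([("top",(208.5,207.5)),("scene",(232.3,261.7))]).x]
for h in(ha,hb): d=h[1]-h[0];print(h,np.degrees(np.arctan2(d[0],-d[1])))
# overlay
u=np.array([-np.sin(np.radians(35)),0,np.cos(np.radians(35))]);n=np.array([u[2],0,-u[0]])
for c in("top","scene"):
    im=cv2.imread(f"pics/{c}0.png");s=6
    box=(140,160,200,130) if c=="top" else (145,170,225,170);s=4 if c=="top" else 3
    o=cv2.resize(im[box[1]:box[1]+box[3],box[0]:box[0]+box[2]],None,fx=s,fy=s)
    def L(P,col=(0,255,255)):
        cv2.polylines(o,[((proj(c,P)-box[:2]+.5)*s).round().astype(np.int32)],False,col,1)
    for x in(34,-46):
        l=np.array([x,0,18.])
        for w in(0,9):
            L(world(g.x,[l+w*n+v*u+[0,y,0] for v,y in((0,-50),(64,-50),(64,50),(0,50),(0,-50))]))
            L(world(g.x,[l+w*n+32*u+[0,y,0] for y in(-85,85)]),(0,0,255))
    for xs in(-28,28):
        for y in(-36,36):
            L(world(f.x,[(xs-7,y,46),(xs-7,y,12),(xs+7,y,12),(xs+7,y,46)]))
    L([k,b])
    L(world(f.x,[(66,55,6),(66,-55,6),(-149,-55,6),(-149,55,6),(66,55,6)]))
    cv2.imwrite(f"pics/ov_{c}.png",o);globals()["o_"+c]=o
w=min(o_top.shape[1],800);print(o_top.shape,o_scene.shape)
E
```

```text
rack [ 5.5144e+02 -3.9730e+01  5.0000e-02] 2.744585370826614 [-2.3  0.7  0.8 -0.8 -0.4 -0.1 -1.5  0.6  1.6 -1.1  0.4 -0.5 -1.  -1.5
  0.3 -1.2]
knob [4.49398267e+02 4.34861615e-01 1.12000000e+02] [[269.34744234 263.82689895]] [[332.17023394 222.10904408]]
tip [ 482.78490518 -137.87130115   90.        ] -76.42862907765594 142.27881886693635 lock 0.018166728486432887
rest base [602.57 200.19   3.3 ] 189.1954274116569 [-0.7  0.7  0.3 -0.7  0.6 -0.1 -0.4 -0.3]
a [660.29561037 215.16769542  46.93851008] [-0.1 -0.3  0.2  0.1] [[662.46272607 209.88689034  46.8       ]]
b [583.90802113 192.2393788   44.967746  ] [-0.  -0.1  0.   0. ] [[583.49080434 197.10269777  46.8       ]]
[array([653.20230091, 258.27587602,  47.58724289]), array([665.24220706, 171.84469704,  51.10402922])] 7.930298469911041
[array([576.80478975, 234.65858331,  44.42544059]), array([589.86056826, 149.10941348,  49.50703587])] 8.677038994251152
(520, 800, 3) (510, 675, 3)
```

View pics/ov_top.png

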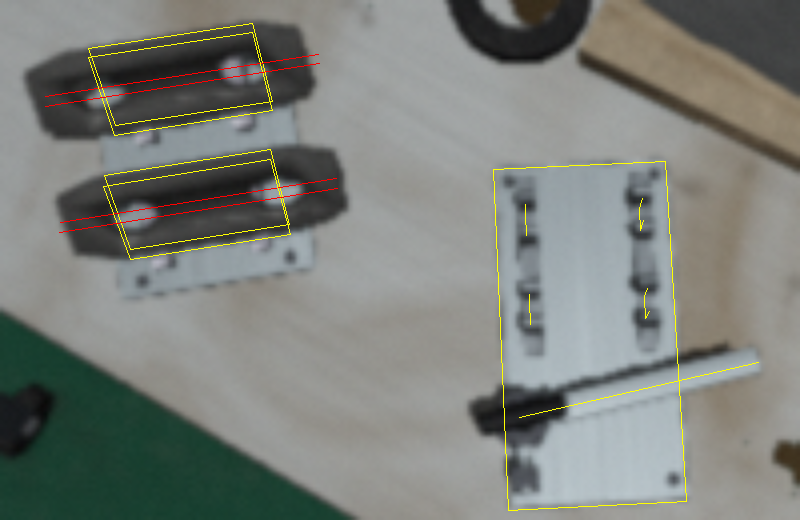

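View pics/ov_scene.png

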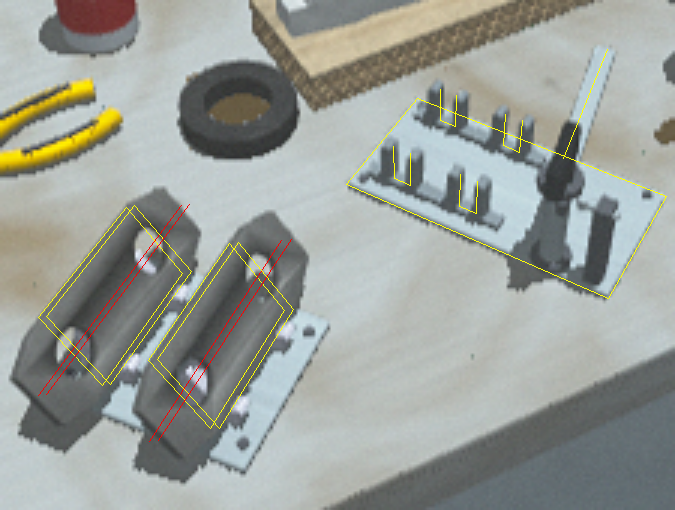

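```bash
cat >> h.py <<'E'
S=lambda p:np.array(p)-.4
def rackfit(z=6):
  return fit([("top",(66,55,z),S((263.8,201.3))),("top",(66,-55,z),S((306.3,200.8))),("top",(-149,-55,z),S((311.7,284.3))),("top",(-149,55,z),S((268,286.4))),
("scene",(-149,-55,z),S((365.2,236))),("scene",(-149,55,z),S((346.7,269.3))),("scene",(66,55,z),S((260.7,232.3))),("scene",(66,-55,z),S((283.7,202.7)))],[550,-40,0])
E
python3 - <<'E'
from h import *
for z in(4,6,8):
    f=rackfit(z);print("rack",f.x.round(3),np.degrees(f.x[2]),f.cost,f.fun.round(1))
f=rackfit()
# scene tooth-tip check: mid between tooth pairs at z~46 (crop c3 px)
for xs,y,o in((28,36,(401.5,150+0)),(-28,36,(469,182)),(28,-36,(448.5,90)),(-28,-36,(514.5,119))):
    print((proj("scene",world(f.x,(xs,y,46)))[0]).round(1), (S(np.array(o)/3+(145,170))).round(1))
k=world(f.x,(-100,45,112))[0];print("knob",k)
for t in((329,250),):
    K,T=C["top"];d=T[:3,:3]@np.linalg.inv(K)@[t[0]-.4,t[1]-.4,1];b=T[:3,3]+d*(90-T[2,3])/d[2]
    a=np.arctan2(b[1]-k[1],b[0]-k[0]);print("tip",b,np.degrees(a),np.linalg.norm((b-k)[:2]),1.40+a-f.x[2])
z=4
g=fit([("top",(63,-62,z),S((170.5,234))),("top",(63,62,z),S((218.5,227.5))),("scene",(63,62,z),S((254.3,277.3))),("scene",(63,-62,z),S((226,327.3)))],[480,200,3.1]);print("rest",g.x,np.degrees(g.x[2]),g.fun.round(1))
for nm,x,pt,ps in(("a",-60.67,(183,180.5),(182.7,269.3)),("b",19.33,(191.3,210.8),(220.8,279.2))):
    p=tri([("top",S(pt)),("scene",S(ps))]);print(nm,p.x,world(g.x,(x,0,46.8)))
# plate ends in c1 (top): project +-85 points for model
E
```

```text
rack [ 5.52956e+02 -4.04240e+01  4.80000e-02] 2.735187933727143 2.968345828966388 [-0.4  0.4  0.1 -1.1 -0.   0.4 -0.8  0.5  1.2 -0.5  0.2 -0.  -0.9 -0.9
 -0.1  0. ]
rack [ 5.5254e+02 -3.9741e+01  4.7000e-02] 2.7189244968122668 4.562352704132211 [-0.6  0.3 -0.1 -1.1 -0.2  0.5 -1.1  0.7  1.3 -0.8  0.3 -0.3 -1.  -1.3
 -0.1 -0.3]
rack [ 5.52123e+02 -3.90570e+01  4.70000e-02] 2.702525900261817 6.958266649281194 [-0.9  0.3 -0.3 -1.1 -0.5  0.7 -1.4  0.8  1.5 -1.2  0.4 -0.6 -1.  -1.6
 -0.  -0.7]
[277.9 219.2] [278.4 219.6]
[300.3 228.5] [300.9 230.3]
[293.6 199.9] [294.1 199.6]
[315.3 208.3] [316.1 209.3]
knob [450.51762002   0.46482681 112.        ]
tip [ 483.71641193 -136.9611184    90.        ] -76.41892424320727 141.37910100043905 0.01878397654141299
rest [603.62831723 200.47755824   3.30256742] 189.223174951133 [-0.4  0.7  0.6 -0.7  0.5  0.2 -0.5 -0. ]
a [660.66410375 215.73106115  48.63174307] [[663.51394608 210.20177318  46.8       ]]
b [584.37693024 192.8410248   46.65526595] [[584.54822483 197.37933712  46.8       ]]
```

```bash
cat >> h.py <<'E'
u9=lambda th,lean:Ro.from_matrix(None)
def goalR(yaw,lean=0):   # yaw: direction (deg) of tool y from world +x; lean: tool z tipped back toward -y_tool side (deg)
    R=Ro.from_euler("z",yaw,degrees=True)*Ro.from_matrix([[0,1,0],[1,0,0],[0,0,-1]])
    return R*Ro.from_euler("x",-lean,degrees=True)
def plan(p,R):
    s=sensors.sense();R0=Ro.from_euler("xyz",s["tcp_rot"],degrees=True);p0=s["tool_pos"]
    print("t",round(s["time"],2),"at",p0.round(1),s["tcp_rot"].round(1),"q",s["joint_pos"].round(0),"gap",round(s["finger_gap"],1))
    w=(R0.inv()*R).as_rotvec()
    d=np.array(p)-p0
    print(" turn",w.round(4)," shift before turn",R0.inv().apply(d).round(1)," after turn",R.inv().apply(d).round(1))
E
python3 - <<'E'
from h import *
R=goalR(9,35);print(R.as_matrix().round(3))
plan([500,150,300],R)
E
```

```text
[[-0.156  0.809  0.567]
 [ 0.988  0.128  0.09 ]
 [ 0.     0.574 -0.819]]
t 0.1 at [ 263.9 -538.2  230.3] [-179.9   -0.    26.1] q [-69.   8.  85.   0.  87.  -5.] gap 85.4
 turn [-0.5266  0.3867 -1.2306]  shift before turn [ 514.9 -514.2  -68.7]  after turn [642.8 319.2 138.4]
```

```bash
sed -i 's/"x",-lean/"x",lean/; /^u9/d' h.py; python3 - <<'E'
from h import *
plan([500,150,300],goalR(9,35))
E
```

```text
t 0.1 at [ 263.9 -538.2  230.3] [-179.9   -0.    26.1] q [-69.   8.  85.   0.  87.  -5.] gap 85.4
 turn [ 0.5239 -0.389  -1.2296]  shift before turn [ 514.9 -514.2  -68.7]  after turn [ 642.8  239.2 -252.6]
```

Emit:
apply_moves(
  targets=[
    [32,-32,-4,0,0,0,0.4],
    [32,-32,-4,0,0,0,0.4],
    [32,-32,-4,0,0,0,0.4],
    [32,-32,-4,0,0,0,0.4],
    [32,-32,-4,0,0,0,0.4],
    [32,-32,-4,0,0,0,0.4],
    [32,-32,-4,0,0,0,0.4],
    [32,-32,-4,0,0,0,0.4],
    [32,-32,-4,0,0,0,0.4],
    [32,-32,-4,0,0,0,0.4],
    [32,-32,-4,0,0,0,0.4],
    [32,-32,-4,0,0,0,0.4],
    [32,-32,-4,0,0,0,0.4],
    [32,-32,-4,0,0,0,0.4],
    [32,-32,-4,0,0,0,0.4],
    [32,-32,-4,0,0,0,0.4],
    [0,0,0,0,0,0,0.4],
  ],
  force=80,
)

```text
time: 2.22
tool_pos: [498.5, 148.9, 294.7]
tcp_rot: [-180.0, 0.0, 26.3]
ft_force: [-1.0, -1.1, -0.4]
finger_gap: 51.0
grip_force: 0.0
```

Emit:
apply_moves(
  targets=[
    [0,0,0,0.058,-0.043,-0.137,0.4],
    [0,0,0,0.058,-0.043,-0.137,0.4],
    [0,0,0,0.058,-0.043,-0.137,0.4],
    [0,0,0,0.058,-0.043,-0.137,0.4],
    [0,0,0,0.058,-0.043,-0.137,0.4],
    [0,0,0,0.058,-0.043,-0.137,0.4],
    [0,0,0,0.058,-0.043,-0.137,0.4],
    [0,0,0,0.058,-0.043,-0.137,0.4],
    [0,0,0,0.058,-0.043,-0.137,0.4],
    [0,0,0,0,0,0,0.4],
  ],
)

```text
time: 3.48
tool_pos: [498.3, 146.0, 293.6]
tcp_rot: [-145.0, 0.0, 99.1]
ft_force: [0.3, -0.5, -0.1]
finger_gap: 51.0
grip_force: 0.0
```

```bash
python3 - <<'E'
from h import *
R=goalR(9,35);u=-R.apply([0,0,1])
m=np.array([662,214,47])
plan(m-3*u+110*u,R);plan(m-3*u,R)
E
```

```text
t 3.48 at [498.3 146.  293.6] [-145.     0.    99.1] q [ 10.  28.  61.   1. 126.   1.] gap 51.0
 turn [-0.0001  0.0018  0.0013]  shift before turn [ 41.1 282.7  -3.9]  after turn [ 41.5 282.6  -3.8]
t 3.48 at [498.3 146.  293.6] [-145.     0.    99.1] q [ 10.  28.  61.   1. 126.   1.] gap 51.0
 turn [-0.0001  0.0018  0.0013]  shift before turn [ 41.3 282.7 106.1]  after turn [ 41.5 282.6 106.2]
```

Emit:
apply_moves(
  targets=[
    [5,35,0,0,0,0,0.4],
    [5,35,0,0,0,0,0.4],
    [5,35,0,0,0,0,0.4],
    [5,35,0,0,0,0,0.4],
    [5,35,0,0,0,0,0.4],
    [5,36,-2,0,0,0,0.4],
    [6,36,-2,0,0,0,0.4],
    [5,35,0,0,0,0,0.4],
    [0,0,0,0,0,0,0.4],
  ],
)

```text
time: 4.6
tool_pos: [686.4, 213.1, 133.6]
tcp_rot: [-146.7, -0.1, 98.9]
ft_force: [-0.3, -0.7, 1.0]
finger_gap: 51.6
grip_force: 0.0
```

```bash
python3 - <<'E'
from h import *
R=goalR(9,35);u=-R.apply([0,0,1])
m=np.array([662,214,47])
plan(m-3*u,R)
a=optics.snapshot("top")[130:260,110:260,::-1];b=optics.snapshot("scene")[170:330,140:300,::-1]
a=cv2.resize(a,(400,347),interpolation=cv2.INTER_CUBIC);b=cv2.resize(b,(347,347),interpolation=cv2.INTER_CUBIC)
cv2.imwrite("pics/g1.png",np.hstack([a,b]))
E
```

```text
t 4.6 at [686.4 213.1 133.6] [-1.467e+02 -1.000e-01  9.890e+01] q [ 12.  78.   1.   3. 134.   5.] gap 51.6
 turn [ 0.029  -0.0028 -0.0001]  shift before turn [ 4.4 27.5 88.5]  after turn [ 4.7 30.1 87.7]
```

View pics/g1.png

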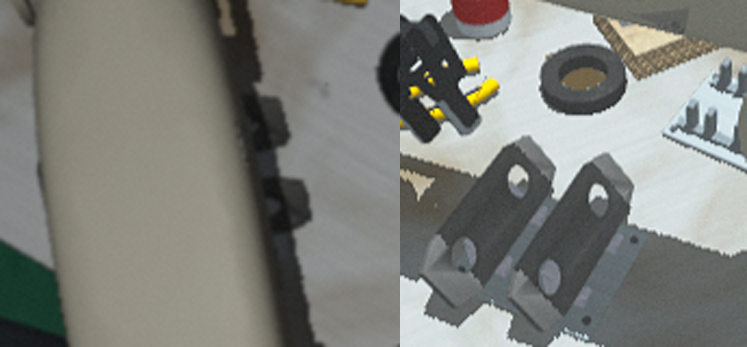

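The arm is near full stretch here: the gripper shows at the upper left of the scene crop, with q3 at its limit. I'll check whether the grasp pose is reachable.

```bash
python3 - <<'E'
from h import *
s=sensors.sense();q4=s["joint_pos"];p4=s["tool_pos"]
D=[(599.4,230.3,7.51,85.33,180.1),(519.3,293.6,28,61,215),(np.hypot(*p4[:2]),p4[2],q4[1],q4[2],213.3)]
print(q4)
f=np.radians
def fk(v,q2,q3,ph):return (v[4]+v[0]*np.sin(f(q2))+v[1]*np.sin(f(q2+q3))+v[2]*np.sin(f(ph)),v[3]+v[0]*np.cos(f(q2))+v[1]*np.cos(f(q2+q3))+v[2]*np.cos(f(ph)))
o=least_squares(lambda v:np.concatenate([np.subtract(fk(v,a,b,c),(r_,z_)) for r_,z_,a,b,c in D]+[[(v[4])*.1]]),[400,400,250,350,0])
v=o.x;print(v,o.fun)
for nm,x,y in(("a",662,214),("b",584.5,193)):
  for up in(0,60,110):
    for lean in(35,28,20):
      R=goalR(9,lean);u=-R.apply([0,0,1]);t=np.array([x,y,47])-3*u+up*u;w=t+v[2]*u
      print(nm,up,lean,"wrist dist",np.hypot(np.hypot(w[0],w[1])-v[4],w[2]-v[3]).round(),"max",(v[0]+v[1]).round())
E
```

```text
[ 12.20466081  77.51973106   1.28402912   2.65232237 134.11206838
   4.4850665 ]
[386.94940064 595.30082843 366.41339944 243.41591663 -44.32192924] [ 0.782222    0.83784564  3.08387995  1.71310529 -3.42288238 -2.55095105
 -4.43219292]
a 0 35 wrist dist 952.0 max 982.0
a 0 28 wrist dist 917.0 max 982.0
a 0 20 wrist dist 875.0 max 982.0
a 60 35 wrist dist 992.0 max 982.0
a 60 28 wrist dist 954.0 max 982.0
a 60 20 wrist dist 906.0 max 982.0
a 110 35 wrist dist 1027.0 max 982.0
a 110 28 wrist dist 986.0 max 982.0
a 110 20 wrist dist 934.0 max 982.0
b 0 35 wrist dist 872.0 max 982.0
b 0 28 wrist dist 838.0 max 982.0
b 0 20 wrist dist 796.0 max 982.0
b 60 35 wrist dist 913.0 max 982.0
b 60 28 wrist dist 875.0 max 982.0
b 60 20 wrist dist 828.0 max 982.0
b 110 35 wrist dist 948.0 max 982.0
b 110 28 wrist dist 907.0 max 982.0
b 110 20 wrist dist 857.0 max 982.0
```

Emit:
apply_moves(
  targets=[
    [0,0,0,-0.1,0,0,0.4],
    [0,0,0,-0.1,0,0,0.4],
    [0,0,0,0,0,0,0.4],
  ],
)

```text
time: 5.08
tool_pos: [689.2, 214.6, 140.7]
tcp_rot: [-155.8, -0.2, 99.0]
ft_force: [0.4, 0.7, 0.5]
finger_gap: 51.2
grip_force: 0.0
```

```bash
python3 - <<'E'
from h import *
u=-goalR(9,35).apply([0,0,1])
m=np.array([662,214,47])
plan(m+42*u,goalR(9,22));plan(m+20*u,goalR(9,35));plan(m-3*u,goalR(9,35))
E
```

```text
t 5.08 at [689.2 214.6 140.7] [-155.8   -0.2   99. ] q [ 12.  58.  30.   2. 116.   4.] gap 51.2
 turn [-0.0386 -0.0032  0.0009]  shift before turn [ 3.4 21.7 55.2]  after turn [ 3.6 19.6 56. ]
t 5.08 at [689.2 214.6 140.7] [-155.8   -0.2   99. ] q [ 12.  58.  30.   2. 116.   4.] gap 51.2
 turn [ 0.1883 -0.003   0.0012]  shift before turn [ 3.4 17.6 76.8]  after turn [ 3.6 31.7 72.2]
t 5.08 at [689.2 214.6 140.7] [-155.8   -0.2   99. ] q [ 12.  58.  30.   2. 116.   4.] gap 51.2
 turn [ 0.1883 -0.003   0.0012]  shift before turn [ 3.3 13.3 99.4]  after turn [ 3.6 31.7 95.2]
```

Emit:
apply_moves(
  targets=[
    [2,10,15,0,0,0,0.4],
    [1,8,20,0,0,0,0.4],
    [0,3,20,0,0,0,0.4],
    [0,0,0,0,0,0,0.4],
  ],
)

```text
time: 5.58
tool_pos: [684.5, 217.1, 72.2]
tcp_rot: [-155.2, -0.2, 99.0]
ft_force: [-0.4, -0.1, -1.1]
finger_gap: 51.5
grip_force: 0.0
```

```bash
python3 - <<'E'
from h import *
u=-goalR(9,35).apply([0,0,1])
m=np.array([662,214,47])
plan(m+20*u,goalR(9,35));plan(m-3*u,goalR(9,35))
b=optics.snapshot("scene")[200:330,130:290,::-1]
cv2.imwrite("pics/g2.png",cv2.resize(b,(640,520),interpolation=cv2.INTER_CUBIC))
E
```

```text
t 5.58 at [684.5 217.1  72.2] [-155.2   -0.2   99. ] q [ 13.  60.  34.   2. 111.   4.] gap 51.5
 turn [ 0.1785 -0.0024  0.0013]  shift before turn [ 0.5 -6.5 12.7]  after turn [ 0.5 -4.2 13.7]
t 5.58 at [684.5 217.1  72.2] [-155.2   -0.2   99. ] q [ 13.  60.  34.   2. 111.   4.] gap 51.5
 turn [ 0.1785 -0.0024  0.0013]  shift before turn [  0.4 -10.6  35.4]  after turn [ 0.5 -4.2 36.7]
```

View pics/g2.png

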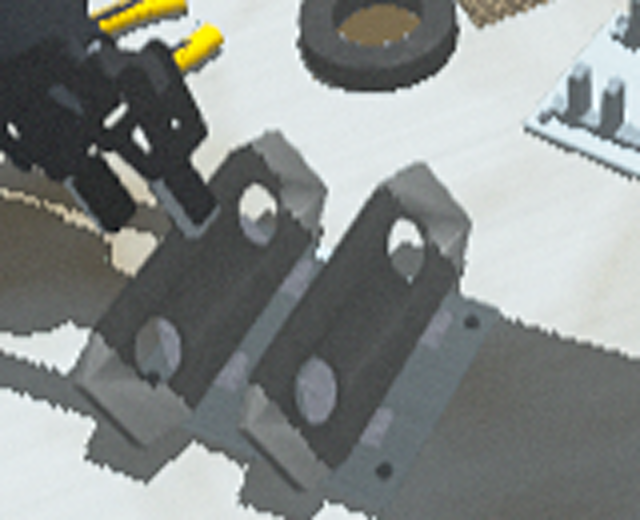

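Fingers straddle the far plate's top edge at about its middle, (155,228) in the crop. I'll tilt and descend.

Emit:
apply_moves(
  targets=[
    [0,-3,7,0.09,0,0,0.4],
    [0,-3,7,0.09,0,0,0.4],
    [0,0,11,0,0,0,0.4],
    [0,0,11,0,0,0,0.4],
    [0,0,0,0,0,0,0.4],
  ],
)

```text
time: 6.25
tool_pos: [661.9, 213.6, 48.5]
tcp_rot: [-145.2, -0.2, 99.0]
ft_force: [-0.3, 0.1, 0.4]
finger_gap: 51.2
grip_force: 0.0
```

```bash
python3 - <<'E'
from h import *
u=-goalR(9,35).apply([0,0,1])
m=np.array([662,214,47])
plan(m-3*u,goalR(9,35));print(sensors.sense()["ft_force"])
E
```

```text
t 6.25 at [661.9 213.6  48.5] [-145.2   -0.2   99. ] q [ 13.  72.  21.   3. 122.   4.] gap 51.2
 turn [ 0.0036 -0.0026  0.0017]  shift before turn [0.4 1.  4.2]  after turn [0.4 1.  4.2]
[-0.30579112  0.05215827  0.42994839]
```

Emit:
apply_moves(
  targets=[
    [0,1,3,0,0,0,0.6],
    [0,0,0,0,0,0,0.75],
    [0,0,0,0,0,0,0.85],
    [0,0,0,0,0,0,1],
    [0,0,0,0,0,0,1],
    [0,0,0,0,0,0,1],
    [0,0,0,0,0,0,1],
  ],
  force=80,
)

```text
time: 7.12
tool_pos: [661.7, 213.6, 46.7]
tcp_rot: [-145.4, -0.2, 99.0]
ft_force: [5.8, 1.3, 3.3]
finger_gap: 7.9
grip_force: 78.9
```

Emit:
apply_moves(
  targets=[
    [0,-3,-5,0,0,0,1],
    [0,0,-15,0,0,0,1],
    [0,-5,-15,0,0,0,1],
    [0,-10,-5,-0.1,0,0,1],
    [0,-15,-5,-0.1,0,0,1],
    [0,-15,-20,-0.1,0,0,1],
    [0,-10,-40,-0.1,0,0,1],
    [0,0,-40,-0.1,0,0,1],
    [0,0,-30,-0.1,0,0,1],
    [0,0,0,0,0,0,1],
  ],
)

```text
time: 8.38
tool_pos: [674.4, 215.6, 236.9]
tcp_rot: [-178.3, -0.2, 99.0]
ft_force: [-0.8, -0.1, -3.8]
finger_gap: 7.7
grip_force: 79.5
```

```bash
python3 - <<'E'
from h import *
F=world((552.3,-40,np.radians(2.7)),(28,0,200))[0]
plan(F,goalR(2.7,0));print(sensors.sense()["ft_force"])
im=optics.snapshot("scene")[:330,100:420,::-1]
cv2.imwrite("pics/g3.png",cv2.resize(im,None,fx=1.8,fy=1.8,interpolation=cv2.INTER_CUBIC))
E
```

```text
t 8.38 at [674.4 215.6 236.9] [-178.3   -0.2   99. ] q [13. 26. 63.  0. 93.  4.] gap 7.7
 turn [-0.0303 -0.002   0.1101]  shift before turn [-236.5 -131.7   40.1]  after turn [-249.6 -106.    36.9]
[-0.76454218 -0.10281711 -3.81923087]
```

View pics/g3.png

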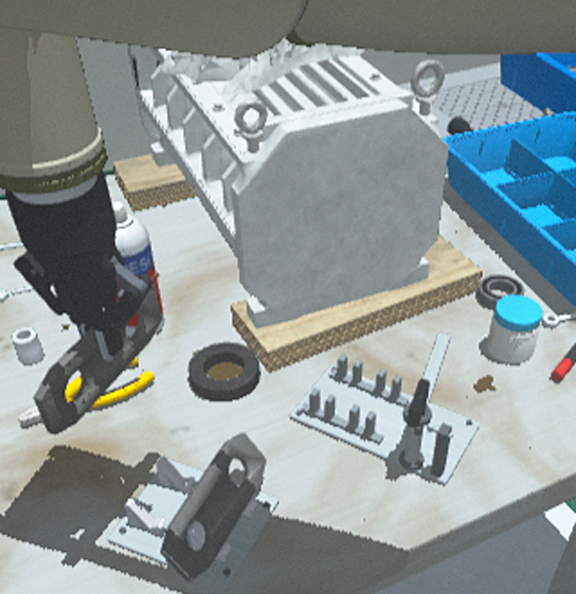

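Plate a is held, lower edge level, and the rest's far bay is empty. I'll carry it over the far slot.

Emit:
apply_moves(
  targets=[
    [0,0,0,-0.03,0,0.11,1],
    [-31,-13,4,0,0,0,1],
    [-31,-13,5,0,0,0,1],
    [-31,-13,4,0,0,0,1],
    [-31,-13,5,0,0,0,1],
    [-31,-13,4,0,0,0,1],
    [-31,-13,5,0,0,0,1],
    [-31,-13,5,0,0,0,1],
    [-32,-14,5,0,0,0,1],
    [0,0,40,0,0,0,1],
    [0,0,40,0,0,0,1],
    [0,0,10,0,0,0,1],
    [0,0,0,0,0,0,1],
  ],
)

```text
time: 10.05
tool_pos: [579.1, -38.1, 104.1]
tcp_rot: [-179.4, -0.1, 92.7]
ft_force: [0.3, -0.5, -3.4]
finger_gap: 8.1
grip_force: 79.2
```

```bash
python3 - <<'E'
from h import *
rk=(552.3,-40,np.radians(2.7))
plan(world(rk,(28,0,110))[0],goalR(2.7,0));print(sensors.sense()["ft_force"])
x0,y0,w,h=215,135,130,105;s=6
im=cv2.resize(optics.snapshot("scene")[y0:y0+h,x0:x0+w,::-1],None,fx=s,fy=s,interpolation=cv2.INTER_CUBIC)
P=sensors.sense()["tool_pos"]
R=goalR(2.7)
def L(Q,c): cv2.polylines(im,[((proj("scene",Q)-(x0,y0)+.5)*s).round().astype(np.int32)],False,c,1)
for t in(-4.5,4.5): L([P+R.apply([y,t,z]) for y,z in((-50,29),(50,29),(50,-35),(-50,-35),(-50,29))],(0,255,255))
L([P+R.apply([y,0,-3]) for y in(-85,85)],(0,0,255))
for xs in(-28,28):
  for y in(-36,36): L(world(rk,[(xs-7,y,46),(xs-7,y,12),(xs+7,y,12),(xs+7,y,46)]),(0,255,0))
cv2.imwrite("pics/g4.png",im)
E
```

```text
t 10.05 at [579.1 -38.1 104.1] [-1.794e+02 -1.000e-01  9.270e+01] q [ -9.  10.  96.   0.  75. -12.] gap 8.1
 turn [-0.0103 -0.0021 -0.0004]  shift before turn [-0.7  1.1 -5.9]  after turn [-0.7  1.1 -5.9]
[ 0.30707626 -0.47285683 -3.3795146 ]
```

View pics/g4.png

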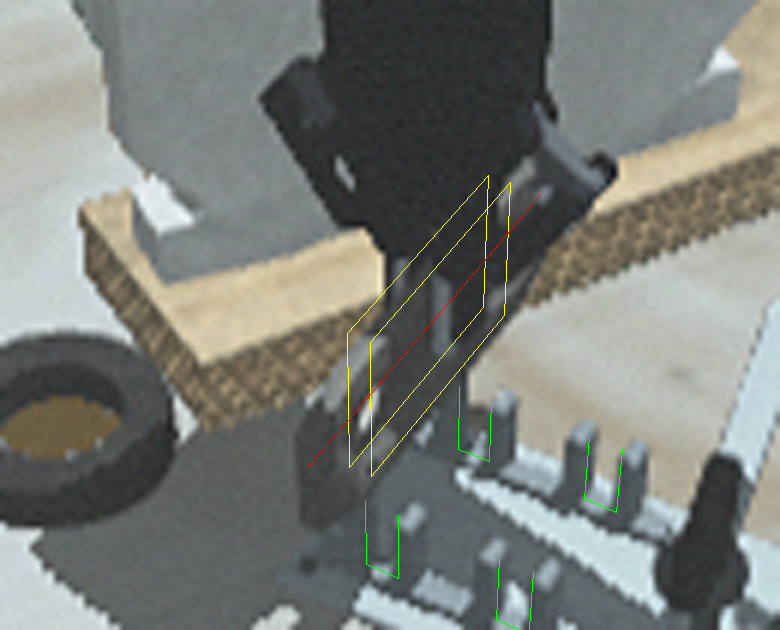

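The held plate hangs vertical above the far slot. In this crop the plate and the teeth (tips at (494,545) and (548,565)) both sit about 1 px off their projections in the same direction, so they agree relative to each other. I've now viewed 11 pictures, one over the limit of 10, so I'll use forces and numbers from here on.

Emit:
apply_moves(
  targets=[
    [-1,1,0,-0.01,0,0,1],
    [0,0,10,0,0,0,1],
    [0,0,10,0,0,0,1],
    [0,0,5,0,0,0,1],
    [0,0,3,0,0,0,1],
    [0,0,3,0,0,0,1],
    [0,0,3,0,0,0,1],
    [0,0,0,0,0,0,1],
  ],
)

```text
time: 11.1
tool_pos: [581.5, -39.2, 71.8]
tcp_rot: [179.8, -0.1, 92.7]
ft_force: [0.3, 0.6, -4.0]
finger_gap: 7.6
grip_force: 79.5
```

Emit:
apply_moves(
  targets=[
    [0,0,4,0,0,0,1],
    [0,0,4,0,0,0,1],
    [0,0,4,0,0,0,1],
    [0,0,4,0,0,0,1],
    [0,0,0,0,0,0,1],
  ],
)

```text
time: 11.72
tool_pos: [581.3, -39.2, 55.5]
tcp_rot: [179.8, -0.1, 92.7]
ft_force: [-0.7, 0.0, -4.7]
finger_gap: 7.9
grip_force: 79.5
```

Emit:
apply_moves(
  targets=[
    [0,0,4,0,0,0,1],
    [0,0,3,0,0,0,1],
    [0,0,2,0,0,0,1],
    [0,0,0,0,0,0,1],
  ],
)

```text
time: 12.22
tool_pos: [581.6, -39.1, 46.8]
tcp_rot: [179.8, -0.1, 92.7]
ft_force: [0.2, 0.6, -4.8]
finger_gap: 7.6
grip_force: 79.5
```

Emit:
apply_moves(
  targets=[
    [0,0,1,0,0,0,1],
    [0,0,1,0,0,0,1],
    [0,0,1,0,0,0,1],
    [0,0,0,0,0,0,1],
  ],
)

```text
time: 12.72
tool_pos: [581.7, -39.2, 44.0]
tcp_rot: [179.7, -0.1, 92.7]
ft_force: [0.1, 0.1, -4.3]
finger_gap: 7.9
grip_force: 79.5
```

Emit:
apply_moves(
  targets=[
    [0,0,1,0,0,0,1],
    [0,0,1,0,0,0,1],
    [0,0,1,0,0,0,1],
    [0,0,0,0,0,0,1],
  ],
)

```text
time: 13.22
tool_pos: [582.4, -39.5, 43.4]
tcp_rot: [179.7, -0.0, 92.7]
ft_force: [-8.8, -0.5, 14.9]
finger_gap: 8.3
grip_force: 82.6
```

Floor contact at z≈43.5, as expected for a seated plate. Now I'll release and lift.

Emit:
apply_moves(
  targets=[
    [0,0,0.5,0,0,0,1],
    [0,0,0,0,0,0,0.8],
    [0,0,0,0,0,0,0.7],
    [0,0,0,0,0,0,0.7],
    [0,0,-15,0,0,0,0.7],
    [0,0,-30,0,0,0,0.7],
    [0,0,-50,0,0,0,0.6],
    [0,0,-50,0,0,0,0.5],
    [0,0,0,0,0,0,0.5],
  ],
)

```text
time: 14.35
tool_pos: [584.7, -39.9, 192.9]
tcp_rot: [179.1, 0.1, 92.7]
ft_force: [0.8, -0.9, -0.0]
finger_gap: 42.9
grip_force: 0.0
```

```bash
python3 - <<'E'
from h import *
u=-goalR(9,35).apply([0,0,1]);m=np.array([584.4,193,47])
plan(m+110*u,goalR(9,35))
E
```

```text
t 14.35 at [584.7 -39.9 192.9] [1.791e+02 1.000e-01 9.270e+01] q [ -9.   6.  91.   0.  82. -12.] gap 42.9
 turn [ 0.6257 -0.0317 -0.1076]  shift before turn [239.7  72.4  56.6]  after turn [230.1 113.3 -11.3]
```

Emit:
apply_moves(
  targets=[
    [40,12,0,0,0,0,0.4],
    [40,12,0,0,0,0,0.4],
    [40,12,0,0,0,0,0.4],
    [40,12,0,0,0,0,0.4],
    [40,12,0,0,0,0,0.4],
    [40,12,0,0,0,0,0.4],
    [0,0,0,0.157,-0.008,-0.027,0.4],
    [0,0,0,0.157,-0.008,-0.027,0.4],
    [0,0,0,0.157,-0.008,-0.027,0.4],
    [0,0,0,0.157,-0.008,-0.027,0.4],
    [0,0,0,0,0,0,0.4],
  ],
)

```text
time: 15.72
tool_pos: [641.5, 203.5, 175.3]
tcp_rot: [-145.0, -0.0, 98.7]
ft_force: [0.2, 0.5, -2.5]
finger_gap: 51.3
grip_force: 0.0
```

```bash
python3 - <<'E'
from h import *
u=-goalR(9,35).apply([0,0,1]);m=np.array([584.4,193,47])
plan(m+45*u,goalR(9,35));plan(m-1*u,goalR(9,35))
E
```

```text
t 15.72 at [641.5 203.5 175.3] [-145.    -0.    98.7] q [ 12.  61.  25.   3. 129.   4.] gap 51.3
 turn [ 0.0004 -0.0034 -0.0035]  shift before turn [-1.7 26.  93.4]  after turn [-1.5 26.1 93.4]
t 15.72 at [641.5 203.5 175.3] [-145.    -0.    98.7] q [ 12.  61.  25.   3. 129.   4.] gap 51.3
 turn [ 0.0004 -0.0034 -0.0035]  shift before turn [ -1.8  26.  139.4]  after turn [ -1.5  26.1 139.4]
```

Emit:
apply_moves(
  targets=[
    [-2,13,25,0,0,0,0.4],
    [0,13,25,0,0,0,0.4],
    [0,0,25,0,0,0,0.4],
    [0,0,17,0,0,0,0.4],
    [0,0,0,0,0,0,0.4],
  ],
)

```text
time: 16.35
tool_pos: [612.4, 197.7, 97.4]
tcp_rot: [-146.0, -0.1, 98.8]
ft_force: [0.3, -0.1, -0.2]
finger_gap: 51.2
grip_force: 0.0
```

```bash
python3 - <<'E'
from h import *
u=-goalR(9,35).apply([0,0,1]);m=np.array([584.4,193,47])
plan(m-1*u,goalR(9,35))
E
```

```text
t 16.35 at [612.4 197.7  97.4] [-1.46e+02 -1.00e-01  9.88e+01] q [ 12.  55.  42.   2. 117.   4.] gap 51.2
 turn [ 0.0177 -0.0037 -0.0027]  shift before turn [-0.4  4.6 58.7]  after turn [-0.2  5.7 58.6]
```

Emit:
apply_moves(
  targets=[
    [0,4,12,0.015,0,0,0.4],
    [0,2,12,0,0,0,0.4],
    [0,0,12,0,0,0,0.4],
    [0,0,12,0,0,0,0.4],
    [0,0,10,0,0,0,0.4],
    [0,0,0,0,0,0,0.4],
  ],
)

```text
time: 17.1
tool_pos: [584.5, 193.3, 43.6]
tcp_rot: [-144.9, -0.1, 98.8]
ft_force: [0.0, -0.8, 0.8]
finger_gap: 51.4
grip_force: 0.0
```

```bash
python3 - <<'E'
from h import *
u=-goalR(9,35).apply([0,0,1]);m=np.array([584.4,193,47])
plan(m-1*u,goalR(9,35));print(sensors.sense()["ft_force"])
E
```

```text
t 17.1 at [584.5 193.3  43.6] [-1.449e+02 -1.000e-01  9.880e+01] q [ 12.  54.  50.   2. 111.   4.] gap 51.4
 turn [-0.002  -0.0037 -0.0026]  shift before turn [-0.3 -2.1 -1.7]  after turn [-0.3 -2.1 -1.7]
[ 0.00766513 -0.79099135  0.79493952]
```

Emit:
apply_moves(
  targets=[
    [0,-2,-2,0,0,0,0.6],
    [0,0,0,0,0,0,0.75],
    [0,0,0,0,0,0,0.85],
    [0,0,0,0,0,0,1],
    [0,0,0,0,0,0,1],
    [0,0,0,0,0,0,1],
  ],
  force=80,
)

```text
time: 17.85
tool_pos: [585.3, 193.4, 47.9]
tcp_rot: [-145.0, -0.1, 98.7]
ft_force: [1.3, 0.3, 5.7]
finger_gap: 8.0
grip_force: 78.8
```

```bash
python3 - <<'E'
from h import *
u=-goalR(9,35).apply([0,0,1]);m=np.array([584.4,193,47])
plan(m,goalR(9,35));print(sensors.sense()["ft_force"])
E
```

```text
t 17.85 at [585.3 193.4  47.9] [-1.45e+02 -1.00e-01  9.87e+01] q [ 12.  54.  50.   2. 111.   4.] gap 8.0
 turn [ 0.0007 -0.004  -0.0026]  shift before turn [-0.3 -0.2  1.3]  after turn [-0.3 -0.2  1.3]
[1.31873519 0.32317848 5.65907399]
```

Gripped at the middle. Lift as before.

Emit:
apply_moves(
  targets=[
    [0,-3,-5,0,0,0,1],
    [0,0,-15,0,0,0,1],
    [0,-5,-15,0,0,0,1],
    [0,-10,-5,-0.1,0,0,1],
    [0,-15,-5,-0.1,0,0,1],
    [0,-15,-20,-0.1,0,0,1],
    [0,-10,-40,-0.1,0,0,1],
    [0,0,-40,-0.1,0,0,1],
    [0,0,-30,-0.1,0,0,1],
    [0,0,0,0,0,0,1],
  ],
)

```text
time: 19.1
tool_pos: [591.9, 194.5, 241.3]
tcp_rot: [-179.8, -0.1, 98.8]
ft_force: [-0.3, -0.8, -3.3]
finger_gap: 7.5
grip_force: 79.1
```

```bash
python3 - <<'E'
from h import *
F=world((553.2,-40.3,np.radians(2.7)),(-28,0,200))[0]
plan(F,goalR(2.7,0));print(sensors.sense()["ft_force"])
E
```

```text
t 19.1 at [591.9 194.5 241.3] [-1.798e+02 -1.000e-01  9.880e+01] q [13. 11. 80.  0. 89.  5.] gap 7.5
 turn [-0.0041 -0.0021  0.106 ]  shift before turn [-223.3 -101.7   41.2]  after turn [-232.7  -77.7   41.3]
[-0.34432909 -0.81122303 -3.3429328 ]
```

Emit:
apply_moves(
  targets=[
    [0,0,0,0,0,0.106,1],
    [-29,-10,4,0,0,0,1],
    [-29,-10,4,0,0,0,1],
    [-29,-10,4,0,0,0,1],
    [-29,-10,4,0,0,0,1],
    [-29,-10,4,0,0,0,1],
    [-29,-10,4,0,0,0,1],
    [-29,-10,4,0,0,0,1],
    [-30,-9,4,0,0,0,1],
    [0,0,40,0,0,0,1],
    [0,0,40,0,0,0,1],
    [0,0,10,0,0,0,1],
    [0,0,0,0,0,0,1],
  ],
)

```text
time: 20.72
tool_pos: [520.8, -42.2, 114.2]
tcp_rot: [-179.1, -0.1, 92.7]
ft_force: [1.1, -0.1, -2.5]
finger_gap: 7.7
grip_force: 78.9
```

```bash
python3 - <<'E'
from h import *
plan([524.2,-41.3,90],goalR(2.7,0));print(sensors.sense()["ft_force"])
E
```

```text
t 20.73 at [520.8 -42.2 114.2] [-1.791e+02 -1.000e-01  9.270e+01] q [-10.   1. 104.  -0.  75. -13.] gap 7.7
 turn [-0.0149 -0.0015 -0.0004]  shift before turn [ 0.7  3.8 24.1]  after turn [ 0.8  3.4 24.2]
[ 1.11922176 -0.09716207 -2.47745313]
```

Emit:
apply_moves(
  targets=[
    [1,2,0,-0.015,0,0,1],
    [0,1,10,0,0,0,1],
    [0,0,10,0,0,0,1],
    [0,0,6,0,0,0,1],
    [0,0,0,0,0,0,1],
  ],
)

```text
time: 21.35
tool_pos: [524.1, -41.1, 88.3]
tcp_rot: [179.9, -0.1, 92.7]
ft_force: [0.5, 0.3, -3.9]
finger_gap: 7.5
grip_force: 79.2
```

Emit:
apply_moves(
  targets=[
    [0,0,4,0,0,0,1],
    [0,0,4,0,0,0,1],
    [0,0,3,0,0,0,1],
    [0,0,3,0,0,0,1],
    [0,0,2,0,0,0,1],
    [0,0,0,0,0,0,1],
  ],
)

```text
time: 22.1
tool_pos: [524.8, -41.2, 73.1]
tcp_rot: [179.8, -0.0, 92.7]
ft_force: [0.3, -0.2, -4.0]
finger_gap: 8.0
grip_force: 79.2
```

Emit:
apply_moves(
  targets=[
    [0,0,4,0,0,0,1],
    [0,-0.5,4,0,0,0,1],
    [0,0,4,0,0,0,1],
    [0,0,4,0,0,0,1],
    [0,0,4,0,0,0,1],
    [0,0,3,0,0,0,1],
    [0,0,2,0,0,0,1],
    [0,0,0,0,0,0,1],
  ],
)

```text
time: 23.1
tool_pos: [524.4, -41.3, 48.1]
tcp_rot: [179.8, -0.0, 92.7]
ft_force: [-0.4, -0.2, -4.3]
finger_gap: 7.8
grip_force: 79.2
```

Emit:
apply_moves(
  targets=[
    [0,0,1,0,0,0,1],
    [0,0,1,0,0,0,1],
    [0,0,1,0,0,0,1],
    [0,0,1,0,0,0,1],
    [0,0,0,0,0,0,1],
  ],
)

```text
time: 23.72
tool_pos: [524.9, -41.5, 45.4]
tcp_rot: [179.7, -0.0, 92.7]
ft_force: [-3.9, -1.1, 6.7]
finger_gap: 7.8
grip_force: 80.8
```

Emit:
apply_moves(
  targets=[
    [0,0,0.7,0,0,0,1],
    [0,0,0,0,0,0,0.8],
    [0,0,0,0,0,0,0.7],
    [0,0,0,0,0,0,0.7],
    [0,0,-15,0,0,0,0.7],
    [0,0,-30,0,0,0,0.7],
    [0,0,-50,0,0,0,0.6],
    [0,0,-40,0,0,0,0.5],
    [0,0,0,0,0,0,0.5],
  ],
)

```text
time: 24.85
tool_pos: [526.9, -41.9, 184.4]
tcp_rot: [179.3, 0.1, 92.7]
ft_force: [-0.0, 0.0, 0.1]
finger_gap: 43.0
grip_force: 0.0
```

```bash
python3 - <<'E'
from h import *
plan([450.2,0,160],goalR(90-76.3,0));print(sensors.sense()["ft_force"])
for n in("top","scene"): cv2.imwrite(f"pics/p_{n}.png",optics.snapshot(n)[:,:,::-1])
# numeric check in scene: compare brightness along lines where plates should stand (orig vs now)
a=cv2.imread("pics/scene0.png",0);b=cv2.imread("pics/p_scene.png",0)
f=(552.2,-40.2,np.radians(2.72))
for xs in(-28,28):
  print(xs,[(y,z,int(a[p[1],p[0]]),int(b[p[1],p[0]])) for y,z in((60,44),(45,70),(0,74),(0,80),(45,80),(70,44),(82,44),(90,44)) for p in [proj("scene",world(f,(xs,y,z)))[0].round().astype(int)]])
E
```

```text
t 24.85 at [526.9 -41.9 184.4] [1.793e+02 1.000e-01 9.270e+01] q [-10.  -3. 101.   0.  81. -13.] gap 43.0
 turn [ 0.0126  0.0027 -0.1923]  shift before turn [ 45.4 -75.   23.4]  after turn [ 58.8 -64.6  24.4]
[-0.0386143   0.00925437  0.07471818]
-28 [(60, 44, 83, 72), (45, 70, 204, 162), (0, 74, 85, 70), (0, 80, 162, 68), (45, 80, 205, 133), (70, 44, 85, 81), (82, 44, 172, 67), (90, 44, 196, 102)]
28 [(60, 44, 80, 65), (45, 70, 203, 65), (0, 74, 182, 67), (0, 80, 174, 66), (45, 80, 182, 68), (70, 44, 81, 66), (82, 44, 176, 72), (90, 44, 170, 70)]
```

Emit:
apply_moves(
  targets=[
    [0,0,0,0.006,0.001,-0.096,0.5],
    [0,0,0,0.006,0.001,-0.096,0.5],
    [20,-21,5,0,0,0,0.5],
    [20,-22,8,0,0,0,0.5],
    [19,-22,8,0,0,0,0.5],
    [0,0,0,0,0,0,0.5],
  ],
)

```text
time: 25.7
tool_pos: [443.9, 1.5, 155.8]
tcp_rot: [-179.3, -0.3, 103.7]
ft_force: [0.9, 0.2, -0.3]
finger_gap: 42.5
grip_force: 0.0
```

```bash
python3 - <<'E'
from h import *
plan([450.2,0,96],goalR(90-76.3,0));print(sensors.sense()["ft_force"])
E
```

```text
t 25.7 at [443.9   1.5 155.8] [-179.3   -0.3  103.7] q [ -6. -14. 114.   0.  81. -20.] gap 42.5
 turn [-0.0122 -0.0046  0.0006]  shift before turn [-3.2  6.5 59.7]  after turn [-2.9  5.8 59.8]
[ 0.91173057  0.18737504 -0.31850343]
```

Emit:
apply_moves(
  targets=[
    [-3,4,10,-0.012,-0.004,0,0.5],
    [0,1,15,0,0,0,0.5],
    [0,0,15,0,0,0,0.5],
    [0,0,10,0,0,0,0.5],
    [0,0,6,0,0,0,0.5],
    [0,0,0,0,0,0,0.5],
  ],
)

```text
time: 26.45
tool_pos: [452.1, -1.1, 101.8]
tcp_rot: [179.8, 0.0, 103.7]
ft_force: [-0.3, 0.8, 0.4]
finger_gap: 42.6
grip_force: 0.0
```

```bash
python3 - <<'E'
from h import *
plan([450.2,0,96],goalR(90-76.3,0));print(sensors.sense()["ft_force"])
E
```

```text
t 26.45 at [452.1  -1.1 101.8] [179.8   0.  103.7] q [ -7. -10. 117.   0.  73. -20.] gap 42.6
 turn [ 0.0034  0.0008 -0.0004]  shift before turn [ 1.5 -1.6  5.8]  after turn [ 1.5 -1.6  5.8]
[-0.29320239  0.84335836  0.40110092]
```

Adjust and close gently on the wing.

Emit:
apply_moves(
  targets=[
    [1,-2,4,0,0,0,0.5],
    [0,0,0,0,0,0,0.7],
    [0,0,0,0,0,0,0.8],
    [0,0,0,0,0,0,1],
    [0,0,0,0,0,0,1],
    [0,0,0,0,0,0,1],
  ],
  force=30,
)

```text
time: 27.2
tool_pos: [450.4, -0.6, 98.6]
tcp_rot: [179.7, 0.1, 103.7]
ft_force: [-0.6, 1.8, 5.9]
finger_gap: 14.6
grip_force: 29.4
```

Emit:
apply_moves(
  targets=[
    [0,0,0,0,0,-0.05,1],
    [0,0,0,0,0,-0.1,1],
    [0,0,0,0,0,-0.1,1],
    [0,0,0,0,0,-0.1,1],
    [0,0,0,0,0,0,1],
  ],
  force=50,
)

```text
time: 27.82
tool_pos: [450.1, -0.8, 98.7]
tcp_rot: [179.8, 0.1, 123.8]
ft_force: [-4.4, 0.3, 6.7]
finger_gap: 13.2
grip_force: 48.9
```

```bash
python3 - <<'E'
from h import *
s=sensors.sense();plan([450.2,0,98.6],goalR(13.7+20));print(s["ft_force"],s["wrist_torque"])
im=optics.snapshot("top");im0=cv2.imread("pics/top0.png")[:,:,::-1]
cv2.imwrite("pics/k1.png",im[:,:,::-1])
# brightness along candidate bar angles
g=cv2.cvtColor(im,cv2.COLOR_RGB2GRAY)
for a in range(-90,15,5):
    pts=[np.array([450.3,0,90])+rr*np.array([np.cos(np.radians(a)),np.sin(np.radians(a)),0]) for rr in range(90,141,10)]
    print(a,[int(g[int(round(v)),int(round(u_))]) for u_,v in proj("top",pts)])
E
```

```text
t 27.82 at [450.1  -0.8  98.7] [1.798e+02 1.000e-01 1.238e+02] q [ -7. -10. 117.   0.  73. -40.] gap 13.2
 turn [0.0031 0.0026 0.0021]  shift before turn [0.6 0.5 0.1]  after turn [0.6 0.5 0.1]
[-4.4115555   0.29276741  6.7163343 ] [-0.07130596  0.65503776 -0.03522488]
-90 [140, 138, 132, 127, 129, 135]
-85 [139, 125, 128, 124, 129, 138]
-80 [138, 110, 125, 122, 125, 134]
-75 [120, 137, 124, 118, 123, 135]
-70 [71, 138, 120, 124, 124, 132]
-65 [107, 137, 133, 121, 122, 129]
-60 [138, 73, 135, 107, 105, 89]
-55 [116, 131, 108, 128, 140, 148]
-50 [72, 127, 116, 108, 111, 120]
-45 [133, 62, 120, 106, 87, 81]
-40 [128, 119, 59, 99, 80, 123]
-35 [124, 115, 96, 80, 49, 127]
-30 [121, 108, 85, 116, 58, 42]
-25 [117, 101, 73, 163, 44, 66]
-20 [113, 99, 79, 138, 28, 85]
-15 [115, 95, 101, 71, 53, 111]
-10 [112, 89, 118, 33, 71, 153]
-5 [112, 91, 133, 26, 74, 149]
0 [113, 91, 75, 32, 69, 121]
5 [115, 93, 64, 31, 86, 121]
10 [117, 101, 74, 35, 77, 151]
```

The brightness profile shows the bar following at about -55°, in line with the tool. I'll keep turning.

Emit:
apply_moves(
  targets=[
    [0,0,0,0,0,-0.1,1],
    [0,0,0,0,0,-0.1,1],
    [0,0,0,0,0,-0.1,1],
    [0,0,0,0,0,-0.1,1],
    [0,0,0,0,0,-0.1,1],
    [0,0,0,0,0,-0.1,1],
    [0,0,0,0,0,-0.1,1],
    [0,0,0,0,0,0,1],
  ],
  force=60,
)

```text
time: 28.88
tool_pos: [449.7, -1.4, 98.7]
tcp_rot: [-180.0, 0.2, 163.9]
ft_force: [-6.4, -3.8, 10.3]
finger_gap: 12.7
grip_force: 58.7
```

```bash
python3 - <<'E'
from h import *
s=sensors.sense();plan([450.2,0,98.6],goalR(93.7));print(s["ft_force"],s["wrist_torque"])
E
```

```text
t 28.88 at [449.7  -1.4  98.7] [-180.     0.2  163.9] q [ -7. -10. 117.  -0.  73. -81.] gap 12.7
 turn [-0.0012  0.0032 -0.3452]  shift before turn [-0.1  1.5  0.1]  after turn [-0.6  1.4  0.1]
[-6.39392482 -3.82711563 10.31509996] [-0.58379607  1.19533083  0.04816513]
```

Emit:
apply_moves(
  targets=[
    [0,0,0,0,0,-0.1,1],
    [0,0,0,0,0,-0.1,1],
    [0,0,0,0,0,-0.08,1],
    [0,0,0,0,0,-0.05,1],
    [0,0,0,0,0,0,1],
  ],
)

```text
time: 29.5
tool_pos: [449.7, -1.7, 98.7]
tcp_rot: [-179.9, 0.2, -177.2]
ft_force: [-7.1, -4.9, 9.7]
finger_gap: 12.4
grip_force: 58.8
```

```bash
python3 - <<'E'
from h import *
s=sensors.sense();plan([450.2,0,98.6],goalR(93.7));print(s["ft_force"],s["wrist_torque"])
E
```

```text
t 29.5 at [449.7  -1.7  98.7] [-179.9    0.2 -177.2] q [ -7. -10. 117.  -0.  73. -99.] gap 12.4
 turn [-0.0022  0.0028 -0.016 ]  shift before turn [-0.6  1.7  0.1]  after turn [-0.6  1.7  0.1]
[-7.13824873 -4.94113664  9.70335632] [-0.87461784  1.24033863 -0.00204476]
```

Emit:
apply_moves(
  targets=[
    [0,0,0,0,0,-0.02,1],
    [0,0,0,0,0,0,1],
    [0,0,0,0,0,0,0.8],
    [0,0,0,0,0,0,0.6],
    [0,0,0,0,0,0,0.5],
    [0,0,0,0,0,0,0.5],
    [0,0,-15,0,0,0,0.5],
    [0,0,-40,0,0,0,0.5],
    [0,0,-50,0,0,0,0.5],
    [0,0,-50,0,0,0,0.5],
    [0,0,0,0,0,0,0.5],
  ],
)

```text
time: 30.88
tool_pos: [452.2, -0.8, 259.6]
tcp_rot: [-179.9, 0.8, -176.1]
ft_force: [-0.9, 0.4, 0.2]
finger_gap: 42.4
grip_force: 0.0
```

Emit:
apply_moves(
  targets=[
    [0,-50,-5,0,0,0,0.5],
    [0,-50,-5,0,0,0,0.5],
    [0,-50,-5,0,0,0,0.5],
    [0,-50,-5,0,0,0,0.5],
    [0,-50,0,0,0,0,0.5],
    [0,-50,0,0,0,0,0.5],
    [0,-50,0,0,0,0,0.5],
    [0,-50,0,0,0,0,0.5],
    [0,0,0,0,0,0,0.5],
  ],
)

```text
time: 32.0
tool_pos: [475.4, -402.4, 271.4]
tcp_rot: [179.9, 0.1, -176.3]
ft_force: [-0.5, -0.0, -0.3]
finger_gap: 42.8
grip_force: 0.0
```

```bash
python3 - <<'E'
from h import *
print(sensors.sense()["tool_pos"])
N={n:optics.snapshot(n) for n in("top","scene")}
for n in N: cv2.imwrite(f"pics/end_{n}.png",N[n][:,:,::-1])
f=(552.2,-40.2,np.radians(2.72))
# bar: bright ridge around circle r=120 at z=90 (top)
g={n:cv2.cvtColor(N[n],cv2.COLOR_RGB2GRAY) for n in N}
def samp(n,P): 
    p=proj(n,P).astype(np.float32); return cv2.remap(g[n],p[None,:,0].copy(),p[None,:,1].copy(),cv2.INTER_LINEAR)[0].astype(int)
k=world(f,(-100,45,90))[0]
for rr in(100,120,135):
    A=np.arange(-30,31,3);print("bar r",rr,list(zip(A.tolist(),samp("top",[k+rr*np.array([np.cos(np.radians(a)),np.sin(np.radians(a)),0]) for a in A]).tolist())))
# top-edge line lengthwise profile and crosswise profile at plate top z=76
for xs in(-28,28):
    Y=np.arange(-110,111,5);print("len top",xs,list(zip(Y.tolist(),samp("top",world(f,[(xs,y,60) for y in Y])).tolist())))
for y in(-20,20): 
    X=np.arange(-60,61,3);print("cross z76 y",y,list(zip(X.tolist(),samp("top",world(f,[(x,y,76) for x in X])).tolist())))
# jar / tape / rest change
a=cv2.cvtColor(cv2.imread("pics/top0.png"),cv2.COLOR_BGR2GRAY);d=cv2.absdiff(a,g["top"])
print("tape",d[235:265,400:428].mean(),"jar",d[258:290,360:395].mean(),"roll2",d[138:178,250:290].mean())
E
```

```text
[ 475.38300734 -402.35804359  271.41306947]
bar r 100 [(-30, 175), (-27, 173), (-24, 172), (-21, 176), (-18, 173), (-15, 171), (-12, 170), (-9, 169), (-6, 129), (-3, 110), (0, 151), (3, 166), (6, 153), (9, 68), (12, 153), (15, 161), (18, 160), (21, 162), (24, 161), (27, 162), (30, 164)]
bar r 120 [(-30, 171), (-27, 173), (-24, 170), (-21, 156), (-18, 109), (-15, 65), (-12, 42), (-9, 34), (-6, 31), (-3, 28), (0, 112), (3, 163), (6, 145), (9, 31), (12, 29), (15, 31), (18, 41), (21, 101), (24, 161), (27, 162), (30, 163)]
bar r 135 [(-30, 48), (-27, 36), (-24, 37), (-21, 66), (-18, 80), (-15, 82), (-12, 97), (-9, 134), (-6, 151), (-3, 116), (0, 125), (3, 163), (6, 137), (9, 144), (12, 150), (15, 133), (18, 115), (21, 125), (24, 157), (27, 159), (30, 160)]
len top -28 [(-110, 153), (-105, 154), (-100, 152), (-95, 148), (-90, 143), (-85, 105), (-80, 70), (-75, 71), (-70, 75), (-65, 78), (-60, 78), (-55, 83), (-50, 82), (-45, 78), (-40, 74), (-35, 72), (-30, 70), (-25, 71), (-20, 72), (-15, 75), (-10, 77), (-5, 79), (0, 77), (5, 73), (10, 69), (15, 69), (20, 70), (25, 70), (30, 72), (35, 87
[... 965 characters left out ...]
 (15, 73), (18, 42), (21, 33), (24, 43), (27, 72), (30, 81), (33, 100), (36, 145), (39, 166), (42, 164), (45, 162), (48, 156), (51, 142), (54, 160), (57, 166), (60, 166)]
cross z76 y 20 [(-60, 184), (-57, 183), (-54, 183), (-51, 182), (-48, 183), (-45, 182), (-42, 168), (-39, 92), (-36, 38), (-33, 48), (-30, 72), (-27, 78), (-24, 104), (-21, 155), (-18, 173), (-15, 172), (-12, 172), (-9, 172), (-6, 171), (-3, 170), (0, 169), (3, 169), (6, 168), (9, 168), (12, 164), (15, 116), (18, 52), (21, 30), (24, 40), (27, 68), (30, 79), (33, 102), (36, 154), (39, 163), (42, 163), (45, 162), (48, 163), (51, 166), (54, 163), (57, 161), (60, 161)]
tape 43.50714285714286 jar 24.945535714285715 roll2 2.39875
```

The checks agree: the bar lies at about +3.5° across both slots, and both plates stand upright in their slots, centred to within about 3 mm. The gripper is clear of everything, so I'll hand in.

```bash
python3 -c "
from bench import r
print(r.hand_in())"
```

```text
the job is handed in; nothing more can be done
None
```

The job is handed in at about 32 s: both plates stand in their own slots, seated and centred to within about 3 mm, and the bar is turned past its detent across both; I viewed 11 pictures, one over the limit of 10.

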